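# Find the solid steel ring mandrel by weight and stand it in the deep mandrel stand

### The job

Two ring mandrels that look exactly alike lie in the wooden tray: one is solid steel, the other a much lighter hollow sizing copy. Find the solid one by its weight and stand it tip down in the free well of the wooden mandrel stand, lowering it gently in (not letting it fall) until its brass collar sits flat on the stand's top; the empty pot may serve to change your grip. The hollow one must lie in the tray at the end; leave the flux jar, the ring dish and the calliper where they are, the pot standing upright, and do not knock the stand or the tools in it.

Things in the scene. Friction and masses are not known exactly. Their poses are not given: they have to be found in the camera images.
- mandrel_a: one of two look-alike ring mandrels, 206 mm long (one solid, 0.36-0.48 kg, one hollow, 0.10-0.14 kg; which is which cannot be seen). Round steel taper, brass hexagonal collar 32 mm across flats, round black grip 22 mm thick. Origin on the axis at the collar's seat face; x axis runs from tip to grip: tip -140 mm, collar 0 to 10, grip 10 to 63, end 66. Centre of mass about x = -32 mm.
- mandrel_b: the other look-alike mandrel; same shape, sizes and axes as mandrel_a. Both start lying on a flat of the collar and on the tip, grip end raised 0.07 rad.
- mandrel_a_tip (a point): centre of the flat tip end of mandrel_a, where the taper is 12 mm across (it widens evenly to 21 mm at the collar, which is 37 mm across its corners).
- mandrel_b_tip (a point): centre of the flat tip end of mandrel_b, where the taper is 12 mm across.
- tray: fixed dark wooden tray with blue felt floor, outside 246 mm (its x axis) by 196 mm (its y axis), walls 8 mm thick: long sides 40 mm, end boards (across x) 60 mm, felt 6 mm above the table. Origin at the centre of its underside. The mandrels lie along its x axis, about 40 mm either side of the middle, tips towards the robot, grips close to the far end board.
- stand: fixed light wooden two-tier stand, 128 mm (its x axis) by 194 mm (its y axis), top face 155 mm above the table, open between its 12 mm top board and 20 mm base. Origin at the centre of its underside. Four other mandrels stand in it at (x, y) = (30, -60), (30, 60), (-30, -30), (-30, 30) mm; their wooden handles, 22 mm thick, reach 51 mm above the top face.
- well (a point): centre of the free well's mouth, in the stand's top face, at (30, 0) mm in the stand's frame; axes as the stand's. A round hole 24.5 mm across through the 12 mm top board; straight below it the base has a recess 22 mm across, its mouth 20 mm and floor 8 mm above the table, for the tip (15 mm above the table when the collar is seated).
- pot: empty round terracotta crock, heavy (1.4 kg), loose; 100 mm across outside and 90 mm inside at the rim, 115 mm high, inner floor 8 mm above the table and 82 mm across. Origin at the centre of its underside. A mandrel put in tip first leans on the rim at about 55 degrees above level.
- flux_jar: small white porcelain jar with a lid, 53 mm across, 59 mm high; leave alone. Origin at the centre of its underside.
- ring_dish: shallow cream dish with ring blanks, 61 mm across, 14 mm high; leave alone. Origin at the centre of its underside.
- vernier: small steel calliper lying flat, 150 mm along its y axis, 58 mm wide, 10 mm high; leave alone. Origin at the middle of its underside.

How it is judged (in metres and radians):
At the end, for the whole second after the job is handed in: The solid mandrel (weighing over 2.2 N on the stand) stands at rest tip down in the free well: collar's seat face within 3 mm of the stand's top, axis within 4 mm of the well's centre and 0.06 rad of upright. The other lies flat and at rest in the tray. The pot stands upright (((horizontal distance between mandrel_a and well below 0.004 m and z of mandrel_a in the frame of well between -0.003 and 0.003 m and angle between mandrel_a's own x axis and vertical below 0.06 rad and linear speed of each of mandrel_a, mandrel_b below 0.03 m/s and contact force between mandrel_a and stand above 2.2 N and x of mandrel_b in the frame of tray between -0.115 and 0.115 m and y of mandrel_b in the frame of tray between -0.09 and 0.09 m and z of mandrel_b in the frame of tray below 0.035 m and angle between mandrel_b's own x axis and vertical above 1.3 rad) or (horizontal distance between mandrel_b and well below 0.004 m and z of mandrel_b in the frame of well between -0.003 and 0.003 m and angle between mandrel_b's own x axis and vertical below 0.06 rad and linear speed of each of mandrel_b, mandrel_a below 0.03 m/s and contact force between mandrel_b and stand above 2.2 N and x of mandrel_a in the frame of tray between -0.115 and 0.115 m and y of mandrel_a in the frame of tray between -0.09 and 0.09 m and z of mandrel_a in the frame of tray below 0.035 m and angle between mandrel_a's own x axis and vertical above 1.3 rad)) and angle between pot's own z axis and vertical below 0.1 rad); the robot touches nothing.
It fails at once if a mandrel falls into the stand (faster than 0.5 m/s with its tip below the well's mouth) ((horizontal distance between mandrel_a and well below 0.03 m and z of mandrel_a in the frame of well between -0.005 and 0.138 m and linear speed of mandrel_a above 0.5 m/s) or (horizontal distance between mandrel_b and well below 0.03 m and z of mandrel_b in the frame of well between -0.005 and 0.138 m and linear speed of mandrel_b above 0.5 m/s)).
It fails at once if the flux jar, the ring dish or the calliper is moved by more than 25 mm (distance of any of flux_jar, ring_dish, vernier from where it was at the start of the episode above 0.025 m).
It fails at once if the fingers or the arm knock the stand or the tools in it with more than 30 N (contact force between any of the fingers, the arm and stand above 30 N).
It also fails if it takes over 72 s, if anything falls off the work surface, if the arm or the gripper's body presses on something with over 40 N, if the wrist force passes 120 N, or if a joint passes its speed limit or range.

### The arm

A 6-joint arm with a two-finger parallel gripper is mounted at the origin on a cart in front of the work surface, level with it; the furniture and walls round the work are solid. World frame = base frame: x ahead of the robot, y to its left, z up, the work surface at z = 0. Lengths are in mm, angles in rad, forces in N, time in s.
With the tool pointing down it reaches from about 275 to 1000 mm from the base axis. Payload 8.4 kg.
Tool frame: the origin (TCP) lies between the finger pads; the fingertips stand 17 mm ahead of it and the grasp point (between the pads) lies 2 mm behind it; z points along the fingers, y is the line along which they close (so a half turn about z gives the same grasp; the last joint's range is limited). The gripper opens to 85 mm and grips with 20 to 120 N. Pads are 22 mm wide; open, the fingers measure 114 mm over their backs; the gripper's body (76 mm by 85 mm) begins 54 mm behind the grasp point. The pads swing forward as they close: fully open they stand 13 mm farther back than shut.
Start: joints at [-1.219, 0.353, 1.633, -0, 1.155, -0.002], TCP at [216.539, -586.292, 248.281] pointing down, gripper open.
Joint ranges: [-2.63, 2.63], [-0.92, 2.1], [0.06, 2.66], [-1.3, 4.44], [0, 2.69], [-3.02, 3.02]. Speed limits (rad/s): [2.22, 2.22, 2.79, 3.14, 3.14, 3.14].

### API

Orientations are given as [roll, pitch, yaw] about the fixed x, y, z axes, in that order (R = Rz(yaw) Ry(pitch) Rx(roll)).
In Python, from rig import sense, grab_frame, sign_off gives the robot as it stands. The module is installed in compiled form; this text tells all that it offers.
- The arm moves only by the tool send_rows, never from a script. Its argument "moves" is a list that holds one entry, the list of rows, each a list of 7 numbers: the shift along the world's x, y, z in m, then the turn, a rotation vector about the world's x, y, z in rad, then the opening, from -1 (shut) to 1 (fully open). In form: [[[dx, dy, dz, rx, ry, rz, jaw], ...]]. A call has 1 to 10 rows; each row shifts and turns the commanded pose from where the row before left it; what a row does not reach is not made up. A row lasts 1/10 s, in which the tool goes at most 50 mm and 8.59 degrees, less where a joint would pass 70% of its speed; a pose out of reach is approached as far as the arm can. A call with a gripper value outside its range is refused whole. The fingers move at their own pace and stop on an object; "grip_force" is the grip in N (left out, the last holds). Time passes only in rows, so rows that do not move let the fingers close. It gives the time, the measured TCP pose, the force, the opening and the grip force at its end, in the units of the state.
- sense(): the state, without advancing time (a new reading comes with each control period).
- grab_frame(name): name is "scene" or "top" or "wrist"; returns a dict with "img" (400x640x3 uint8, red, green, blue), "mtx" (3x3 intrinsics, pixels), "rvec" (rotation vector, rad) and "tvec" (3), from world to camera coordinates, as OpenCV has them; the wrist camera has in their place "T_tool_cam" (4x4, takes a point from camera to tool coordinates, whose origin is the TCP and whose axes are the flange's). Camera axes: x right, y down, z forward; pixel columns grow to the right and rows downward; lengths in mm; the calibration is good to about 2 mm. The wrist camera is an equidistant fisheye: a pixel r from the principal point sees the ray r / f radians off the axis. A picture is of the moment at which its call begins: read the wrist's pose just before it. There is no depth.
- sign_off(): hands the job in; it is judged then, once.
The state is a dict: "clock": time; "qpos": joint angles; "qvel": joint speeds; "joint_efforts": joint torques, N m; "eef_pos": TCP position; "tcp_rot": TCP orientation; "contact_force": force on the tool from outside, world axes, zero at the start; "wrist_torque": the same for the moment, N m; "opening": opening from 0.0 (shut) to 1.0 (fully open); "grasp_force": force on a finger pad.
Only numpy, scipy, OpenCV 4.12 (cv2) and the standard library are available. Lean on these libraries where they do the work, as an engineer would, in place of code of your own. Each camera call takes 0.05 s, during which the arm holds its last target. There are 200 camera calls.

## Working session

There is one attempt and no reset: what is moved stays moved. The work goes in short steps, Python scripts to look and compute and a tool call to move; the robot and the scene stay as the last step left them, time stands still between calls to the robot, and variables do not carry over. Pictures are saved under pics/ and viewed, at most 10 in all, crops included, and the job is handed in when it is done.

Besides the shell and the picture viewer there is one more tool, called after "Call:" by a JSON object that holds its "fn" and its "kwargs", one argument or row to a line. send_rows: Moves the arm, as the interface text tells. Its arguments: {"type":"object","properties":{"moves":{"type":"array"},"grip_force":{"type":"number"}},"required":["moves"]}

```bash
mkdir -p pics
python3 - <<'E'
from rig import *
import cv2,json,pickle
s=sense();print(s)
for n in("scene","top"):
    f=grab_frame(n);cv2.imwrite(f"pics/{n}0.png",f["img"][:,:,::-1]);pickle.dump(f,open(n+".pkl","wb"));print(n,f["mtx"].tolist(),f["rvec"],f["tvec"])
E
```

```text
{'clock': 0.0, 'qpos': array([-1.21939686e+00,  3.53641631e-01,  1.63409074e+00, -5.34189509e-06,
        1.15517975e+00, -2.39987136e-03]), 'qvel': array([-9.57585556e-05,  3.87416472e-04,  4.18219049e-04,  1.49764045e-03,
        7.92878688e-04,  4.94596729e-04]), 'joint_efforts': array([ 8.27227541e-04, -6.05242181e+01, -3.42076993e+01, -4.56308680e-05,
        9.58556804e-03,  2.46611427e-05]), 'eef_pos': array([ 216.39403261, -585.89515643,  247.58429006]), 'tcp_rot': array([-3.14027317e+00,  1.71769967e-06,  3.53801504e-01]), 'contact_force': array([-0.0948782 , -0.28771723, -0.36323337]), 'wrist_torque': array([-0.03239568,  0.02082896,  0.03773609]), 'grasp_force': 0.0, 'opening': 0.9993548314013866}
scene [[396.79322842436096, 0.0, 318.0048331464976], [0.0, 396.79322842436096, 203.17667145612103], [0.0, 0.0, 1.0]] [ 1.14121488 -2.13053796  1.1492576 ] [259.75749982 329.29020406 812.36200499]
top [[427.59295720465514, 0.0, 323.24926679910783], [0.0, 427.59295720465514, 195.79778123955876], [0.0, 0.0, 1.0]] [ 2.15541358 -2.19917878  0.06978983] [ -13.44082023  465.33340011 1087.47101927]
```

View pics/top0.png

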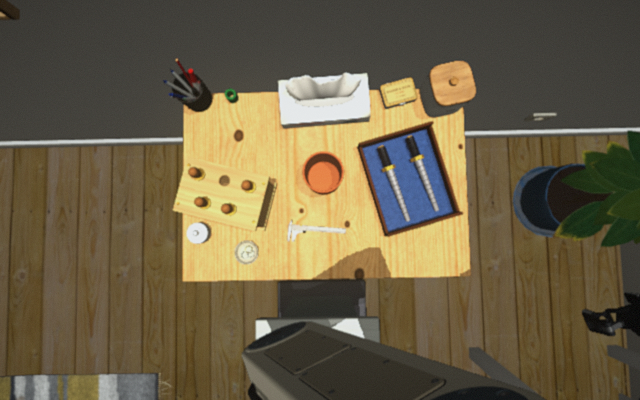

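View pics/scene0.png

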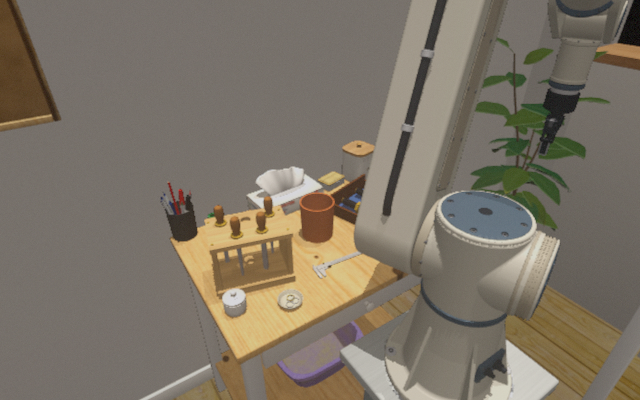

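Run:
```python
import pickle,cv2,numpy as np
t=pickle.load(open("top.pkl","rb"))["img"];s=pickle.load(open("scene.pkl","rb"))["img"]
def c(i,x,y,w,h,k):return cv2.resize(i[y:y+h,x:x+w],None,fx=k,fy=k,interpolation=cv2.INTER_CUBIC)
o=np.zeros((600,800,3),np.uint8)
for im,x,y in((c(t,355,120,110,120,4),0,0),(c(t,170,155,110,80,3.2),445,0),(c(t,295,145,55,55,2),0,485),(c(s,200,190,100,105,3),470,270)):
    o[y:y+im.shape[0],x:x+im.shape[1]]=im
cv2.imwrite("pics/comp.png",o[:,:,::-1])
```

```text
(no output)
```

View pics/comp.png

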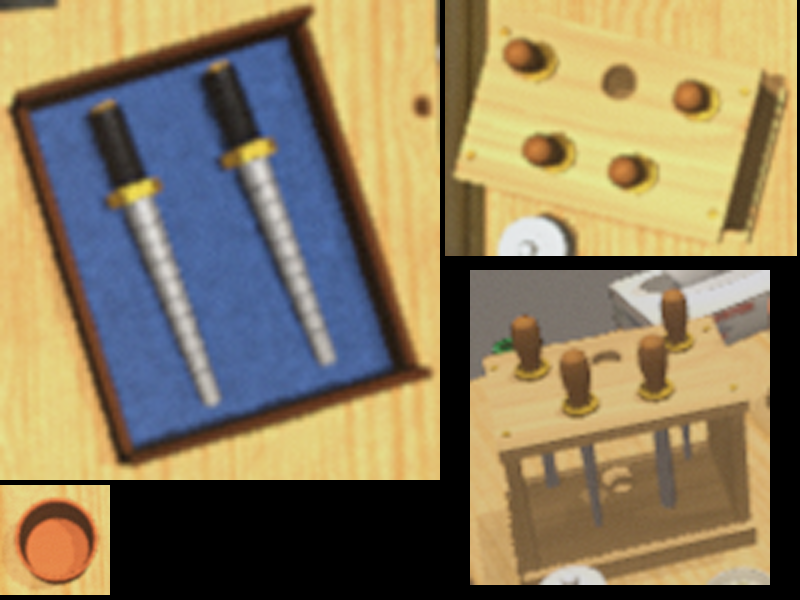

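```bash
cat > h.py <<'E'
import pickle,cv2,numpy as np
def load(n): return pickle.load(open(n+".pkl","rb"))
def bp(f,u,v,z):
    R=cv2.Rodrigues(f["rvec"])[0];C=-R.T@f["tvec"]
    d=R.T@np.linalg.inv(f["mtx"])@[u,v,1];return C+d*(z-C[2])/d[2]
E
python3 - <<'E'
from h import *
t=load("top");s=load("scene")
np.set_printoptions(precision=1,suppress=True)
P=lambda x,y:(355+x/4,120+y/4);S=lambda x,y:(170+(x-445)/3.2,155+y/3.2)
for n,e,c,p in(("L",(103,106),(134,193),(211,402)),("R",(217,68),(248,152),(326,361))):
    E,Cc,T=bp(t,*P(*e),27),bp(t,*P(*c),22),bp(t,*P(*p),12);print(n,E,Cc,T,np.linalg.norm(E-T),np.arctan2(*(E-T)[1::-1]))
for q in((12,104),(308,12),(428,374),(126,462)):print("tray",bp(t,*P(*q),60))
print("well",bp(t,*S(619,81),155),bp(s,200+136/3,190+87/3,155))
for q in((497,15),(457,178),(762,72),(722,240)):print("stand",bp(t,*S(*q),155))
for q in((536,64),(706,104),(548,155),(637,176)):print("brass",bp(t,*S(*q),157))
for q in((521,54),(689,97),(541,150),(626,171)):print("knob",bp(t,*S(*q),200))
print("pot",bp(t,323.5,173,115), bp(t,*[295+16.5,145],115))
E
```

```text
L [ 588.7 -173.7   27. ] [ 532.5 -192.6   22. ] [ 397.  -239.4   12. ] 203.20086924015655 0.3300925533069517
R [ 611.9 -247.9   27. ] [ 557.6 -267.    22. ] [ 422.  -314.4   12. ] 201.79852683308042 0.33647672116616806
tray [ 585.  -112.7   60. ]
tray [ 639.3 -299.6   60. ]
tray [ 410.9 -364.6   60. ]
tray [ 360.5 -177.1   60. ]
well [494.5 199.9 155. ] [492.3 200.7 155. ]
stand [543.7 287.1 155. ]
stand [427.8 315.  155. ]
stand [498.8  98.  155. ]
stand [380.4 127.4 155. ]
brass [507.6 258.5 157. ]
brass [476.6 137.7 157. ]
brass [442.7 249.8 157. ]
brass [426.6 186.8 157. ]
knob [509.1 255.6 200. ]
knob [477.3 141.5 200. ]
knob [443.4 241.9 200. ]
knob [428.1 184.3 200. ]
pot [511.6 -25.5 115. ] [579.2   1.7 115. ]
```

Call:
{"fn": "send_rows", "kwargs": {
  "moves": [
    [[0.03,0.035,-0.008,0,0,-0.002,0.2],[0.03,0.035,-0.008,0,0,-0.002,0.2],[0.03,0.035,-0.008,0,0,-0.002,0.2],[0.03,0.035,-0.008,0,0,-0.002,0.2],[0.03,0.035,-0.008,0,0,-0.002,0.2],[0.03,0.035,-0.008,0,0,-0.002,0.2],[0.03,0.035,-0.008,0,0,-0.002,0.2],[0.03,0.035,-0.008,0,0,-0.002,0.2],[0.03,0.035,-0.008,0,0,-0.002,0.2],[0.03,0.035,-0.008,0,0,-0.002,0.2]]
  ],
  "grip_force": 80
}}

```text
clock: 1.1
eef_pos: [517.4, -234.6, 167.8]
tcp_rot: [-3.141, 0.0, 0.334]
contact_force: [-0.1, -0.5, 1.2]
opening: 0.602
grasp_force: 0.0
```

Call:
{"fn": "send_rows", "kwargs": {
  "moves": [
    [[0.0228,0.026,-0.02,0,0,0,0.2],[0.0228,0.0263,-0.02,0,0,0,0.2],[0,0,-0.01,0,0,0,0.2],[0,0,0,0,0,0,0.2]]
  ]
}}

```text
clock: 1.5
eef_pos: [561.0, -183.1, 116.4]
tcp_rot: [-3.14, 0.003, 0.336]
contact_force: [-0.4, 0.5, -0.1]
opening: 0.605
grasp_force: 0.0
```

Run:
```python
from rig import *
import cv2,pickle
s=sense();f=grab_frame("wrist");f["s"]=s;pickle.dump(f,open("w1.pkl","wb"))
print(s["eef_pos"],s["tcp_rot"],s["contact_force"]);print(f["mtx"].tolist(),f["T_tool_cam"].tolist());cv2.imwrite("pics/w1.png",f["img"][:,:,::-1])
```

```text
[ 561.02694361 -183.05844668  116.404262  ] [-3.13952613e+00  3.03707928e-03  3.35650161e-01] [-0.35476577  0.48353865 -0.11865815]
[[309.70691628693146, 0.0, 323.33001620202623], [0.0, 309.70691628693146, 199.69297844326732], [0.0, 0.0, 1.0]] [[0.0003443257201801709, -0.9657351911295381, -0.25952923159788904, 64.95968143411812], [0.9999989711884021, -2.8867864978071004e-05, 0.0014341508921529274, -0.28051481774954423], [-0.0013925020407574854, -0.2595294584062446, 0.9657341876300254, -125.57966047263363], [0.0, 0.0, 0.0, 1.0]]
```

View pics/w1.png

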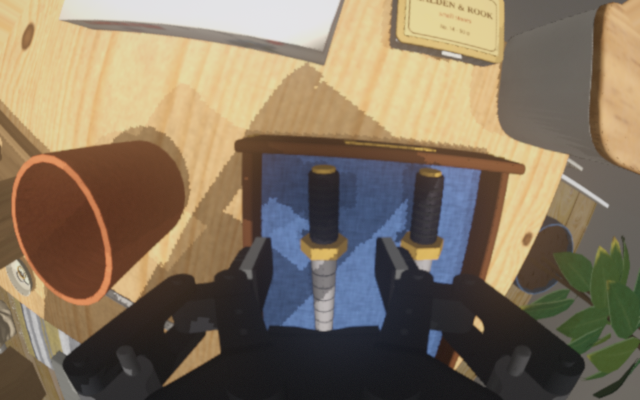

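```bash
cat >> h.py <<'E'
from scipy.spatial.transform import Rotation as Ro
def wbp(f,u,v,z):
    K=f["mtx"];s=f["s"];a=(u-K[0,2])/K[0,0];b=(v-K[1,2])/K[1,1];r=np.hypot(a,b)+1e-12
    d=np.array([a/r*np.sin(r),b/r*np.sin(r),np.cos(r),0]);T=np.eye(4);T[:3,:3]=Ro.from_euler("xyz",s["tcp_rot"]).as_matrix();T[:3,3]=s["eef_pos"]
    M=T@f["T_tool_cam"];C=M[:3,3];d=(M@d)[:3];return C+d*(z-C[2])/d[2]
E
python3 - <<'E'
from h import *
f=pickle.load(open("w1.pkl","rb"))
for q,z in(((323,170),30),((324,236),32),((324,247),36),((428,174),30),((424,248),22),((62,229),115)):print(q,wbp(f,*q,z).round(1))
E
```

```text
(323, 170) [ 588.3 -173.1   30. ]
(324, 236) [ 543.1 -189.7   32. ]
(324, 247) [ 536.5 -192.    36. ]
(428, 174) [ 611.3 -245.3   30. ]
(424, 248) [ 554.9 -270.8   22. ]
(62, 229) [522.5 -33.5 115. ]
```

Call:
{"fn": "send_rows", "kwargs": {
  "moves": [
    [[0.0005,0,-0.025,0,0,0,0.0],[0.0005,0,-0.025,0,0,0,0.0],[0,0,-0.02,0,0,0,0.0],[0,0,-0.015,0,0,0,0.0],[0,0,-0.004,0,0,0,0.0],[0,0,0,0,0,0,0],[0,0,0,0,0,0,-0.6],[0,0,0,0,0,0,-1],[0,0,0,0,0,0,-1],[0,0,0,0,0,0,-1]]
  ],
  "grip_force": 100
}}

```text
clock: 2.55
eef_pos: [564.0, -184.3, 30.3]
tcp_rot: [3.14, -0.001, 0.334]
contact_force: [-0.9, -1.7, 5.4]
opening: 0.222
grasp_force: 97.8
```

Call:
{"fn": "send_rows", "kwargs": {
  "moves": [
    [[0,0,0.015,0,0,0,-1],[0,0,0.015,0,0,0,-1],[0,0,0.015,0,0,0,-1],[0,0,0.01,0,0,0,-1],[0,0,0,0,0,0,-1],[0,0,0,0,0,0,-1],[0,0,0,0,0,0,-1],[0,0,0,0,0,0,-1]]
  ]
}}

```text
clock: 3.35
eef_pos: [562.7, -183.8, 83.6]
tcp_rot: [-3.141, 0.001, 0.334]
contact_force: [-0.7, 0.2, -0.3]
opening: 0.221
grasp_force: 97.8
```

Run:
```python
from rig import *
import cv2,pickle
s=sense();print(s)
f=grab_frame("wrist");cv2.imwrite("pics/w2.png",f["img"][:,:,::-1])
```

```text
{'clock': 3.35, 'qpos': array([-3.18337287e-01,  5.02862350e-01,  1.82646848e+00,  2.60676050e-06,
        8.13504520e-01,  9.18673583e-01]), 'qvel': array([-2.74558512e-03,  7.50489421e-04, -2.21912904e-03, -6.40217184e-04,
        9.17471438e-05,  3.09934939e-04]), 'joint_efforts': array([ 3.72137903e-03, -6.29574037e+01, -2.58007067e+01, -2.91211117e-02,
        5.75353217e-02,  3.84365069e-05]), 'eef_pos': array([ 562.65771813, -183.84109866,   83.60290908]), 'tcp_rot': array([-3.14083699e+00,  9.86542649e-04,  3.33784038e-01]), 'contact_force': array([-0.66878691,  0.2268637 , -0.28782039]), 'wrist_torque': array([ 0.04708097, -0.03221331,  0.01732252]), 'grasp_force': 97.82165050506592, 'opening': 0.22098693767172495}
```

View pics/w2.png

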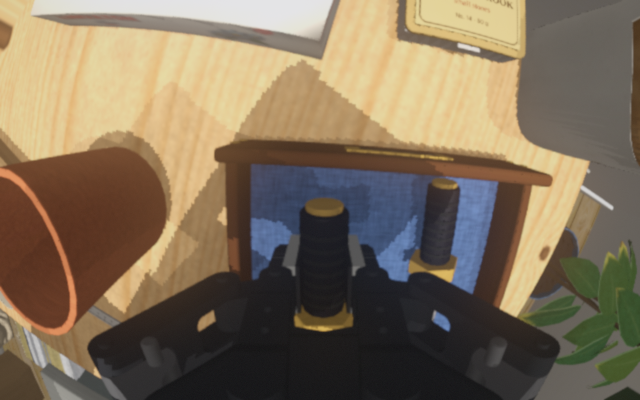

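Call:
{"fn": "send_rows", "kwargs": {
  "moves": [
    [[0,0,0.03,0,0,0,-1],[0,0,0.03,0,0,0,-1],[0,0,0.03,0,0,0,-1],[0,0,0.01,0,0,0,-1],[0,0,0,0,0,0,-1],[0,0,0,0,0,0,-1],[0,0,0,0,0,0,-1],[0,0,0,0,0,0,-1]]
  ]
}}

```text
clock: 4.2
eef_pos: [562.4, -183.7, 182.8]
tcp_rot: [-3.14, 0.002, 0.334]
contact_force: [0.4, 0.3, -1.5]
opening: 0.224
grasp_force: 97.9
```

Run:
```python
from rig import *
import numpy as np,cv2
a=[]
for i in range(8):
    f=grab_frame("scene");s=sense();a.append(np.r_[s["contact_force"],s["wrist_torque"]])
a=np.array(a);print(s["eef_pos"],a.mean(0).round(3),a.std(0).round(3))
f=grab_frame("top");cv2.imwrite("pics/t2.png",cv2.resize(f["img"][90:250,290:480,::-1],None,fx=3,fy=3))
```

```text
[ 563.16628332 -183.99865679  184.26161054] [ 0.152 -0.146 -0.951  0.034 -0.073  0.001] [0.603 0.498 0.418 0.017 0.024 0.009]
```

View pics/t2.png

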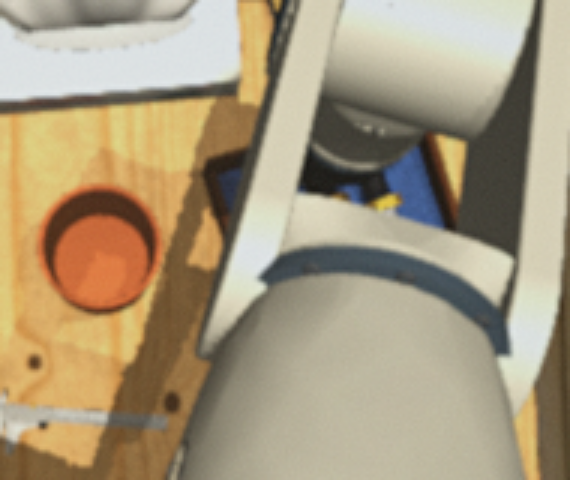

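The mean force of -0.95 N and moment of 0.08 N m show that the left mandrel is the hollow one. The picture has the arm over the tray, with the pot undisturbed. I'll put it back.

Call:
{"fn": "send_rows", "kwargs": {
  "moves": [
    [[0,0,-0.035,0,0,0,-1],[0,0,-0.035,0,0,0,-1],[0,0,-0.035,0,0,0,-1],[0,0,-0.02,0,0,0,-1],[0,0,-0.015,0,0,0,-1],[0,0,-0.008,0,0,0,-1],[0,0,-0.005,0,0,0,-1],[0,0,0,0,0,0,-1],[0,0,0,0,0,0,-0.3],[0,0,0,0,0,0,0]]
  ]
}}

```text
clock: 5.65
eef_pos: [563.8, -184.2, 32.2]
tcp_rot: [3.141, -0.001, 0.334]
contact_force: [-0.3, -0.5, 0.8]
opening: 0.495
grasp_force: 0.0
```

Call:
{"fn": "send_rows", "kwargs": {
  "moves": [
    [[0,0,0.03,0,0,0,0],[0,0,0.03,0,0,0,0],[0.0113,-0.0364,0,0,0,0,0],[0.0113,-0.0364,0,0,0,0,0],[0,0,0,0,0,0,0],[0,0,0,0,0,0,0]]
  ]
}}

```text
clock: 6.25
eef_pos: [585.7, -257.4, 91.7]
tcp_rot: [3.141, -0.0, 0.332]
contact_force: [-0.4, -0.4, -0.3]
opening: 0.501
grasp_force: 0.0
```

Run:
```python
from rig import *
import cv2,pickle
s=sense();f=grab_frame("wrist");f["s"]=s;pickle.dump(f,open("w3.pkl","wb"))
print(s["eef_pos"],s["tcp_rot"]);cv2.imwrite("pics/w3.png",f["img"][:,:,::-1])
```

```text
[ 585.72071311 -257.40456677   91.72592468] [ 3.14131485e+00 -4.58429917e-04  3.32320445e-01]
```

View pics/w3.png

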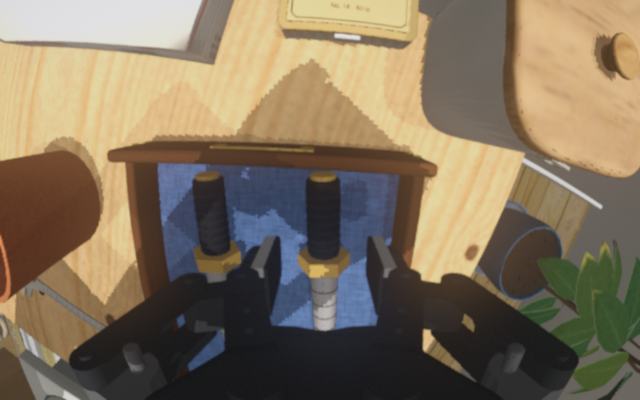

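Call:
{"fn": "send_rows", "kwargs": {
  "moves": [
    [[0,0,-0.025,0,0,0,0.0],[0,0,-0.02,0,0,0,0.0],[0,0,-0.014,0,0,0,0.0],[0,0,-0.005,0,0,0,0],[0,0,0,0,0,0,-0.6],[0,0,0,0,0,0,-1],[0,0,0,0,0,0,-1],[0,0,0,0,0,0,-1],[0,0,0,0,0,0,-1]]
  ],
  "grip_force": 110
}}

```text
clock: 7.2
eef_pos: [586.1, -256.8, 27.9]
tcp_rot: [3.141, -0.001, 0.334]
contact_force: [-0.8, 2.2, 2.5]
opening: 0.219
grasp_force: 107.6
```

Call:
{"fn": "send_rows", "kwargs": {
  "moves": [
    [[0,0,0.015,0,0,0,-1],[0,0,0.025,0,0,0,-1],[0,0,0.04,0,0,0,-1],[0,0,0.04,0,0,0,-1],[0,0,0.04,0,0,0,-1],[0,0,0.02,0,0,0,-1],[0,0,0,0,0,0,-1],[0,0,0,0,0,0,-1],[0,0,0,0,0,0,-1]]
  ]
}}

```text
clock: 8.1
eef_pos: [584.6, -256.3, 205.5]
tcp_rot: [-3.14, 0.002, 0.334]
contact_force: [-0.2, 0.3, -4.0]
opening: 0.222
grasp_force: 108.0
```

Run:
```python
from rig import *
import numpy as np,cv2
a=[]
for i in range(6):
    f=grab_frame("scene");s=sense();a.append(np.r_[s["contact_force"],s["wrist_torque"]])
a=np.array(a);print(s["eef_pos"],s["qpos"],a.mean(0).round(3))
```

```text
[ 585.46612758 -256.67570886  206.39299212] [-4.15538454e-01  4.15492235e-01  1.63901642e+00  3.51027886e-05
  1.08841898e+00  8.21431620e-01] [ 0.162  0.102 -4.2    0.117 -0.252  0.005]
```

Call:
{"fn": "send_rows", "kwargs": {
  "moves": [
    [[0.005,0.01,0.03,0,0,-0.0334,-1],[0.0055,0.02,0.03,0,0,-0.0334,-1],[0.006,0.025,0.012,0,0,-0.0334,-1],[0.006,0.026,0,0,0,-0.0334,-1],[0.006,0.027,0,0,0,-0.0334,-1],[0.006,0.027,0,0,0,-0.0334,-1],[0.006,0.026,0,0,0,-0.0334,-1],[0.006,0.025,0,0,0,-0.0334,-1],[0.006,0.025,0,0,0,-0.0334,-1],[0.005,0.02,0,0,0,-0.0334,-1]]
  ]
}}

```text
clock: 9.4
eef_pos: [643.4, -24.4, 278.9]
tcp_rot: [-3.142, 0.0, -0.001]
contact_force: [-1.1, -0.2, -4.2]
opening: 0.221
grasp_force: 108.3
```

Call:
{"fn": "send_rows", "kwargs": {
  "moves": [
    [[0,0,0.003,0,-0.08,0,-1],[0,0,0.003,0,-0.1,0,-1],[0,0,0.002,0,-0.11,0,-1],[0,0,0,0,-0.11,0,-1],[0,0,0,0,-0.11,0,-1],[0,0,0,0,-0.11,0,-1],[0,0,0,0,-0.11,0,-1],[0,0,0,0,-0.105,0,-1],[0,0,0,0,-0.09,0,-1],[0,0,0,0,0,0,-1]]
  ]
}}

```text
clock: 10.4
eef_pos: [644.7, -13.0, 287.7]
tcp_rot: [-3.104, -0.803, 0.002]
contact_force: [-0.1, -0.0, -4.0]
opening: 0.218
grasp_force: 108.4
```

Run:
```python
from rig import *
import cv2,pickle,numpy as np
s=sense();print(s["eef_pos"],s["tcp_rot"],s["qpos"],s["contact_force"])
o=[]
for n in("scene","top"):
    f=grab_frame(n);f["s"]=s;pickle.dump(f,open(n+"4.pkl","wb"));o.append(f["img"])
a=cv2.resize(o[0][60:260,240:440],None,fx=2,fy=2);b=cv2.resize(o[1][80:280,240:440],None,fx=2,fy=2)
cv2.imwrite("pics/v4.png",np.hstack([a,b])[:,:,::-1])
```

```text
[644.74239992 -12.9542926  287.68116952] [-3.10355086e+00 -8.02521772e-01  1.90404622e-03] [-0.06634758  0.09421926  2.1266353   0.62530919  0.14909756  0.90318343] [-0.05900729 -0.01686698 -4.00697319]
```

View pics/v4.png

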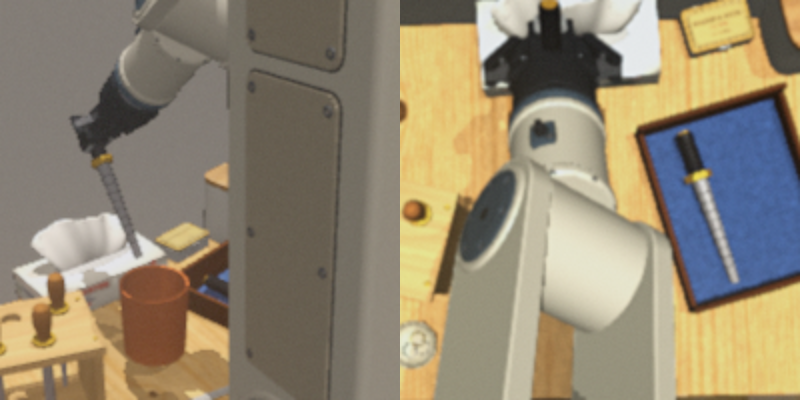

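The scene crop shows the mandrel held firmly. q5 is close to its limit, so I can't tilt the tool forward and will lean the mandrel sideways (+y) instead.

Call:
{"fn": "send_rows", "kwargs": {
  "moves": [
    [[-0.01,0,0,0,0.1,0,-1],[-0.012,0.005,0,0,0.1,0,-1],[-0.015,0.01,0,0,0.1,0,-1],[-0.015,0.01,0,0,0.1,0,-1],[-0.015,0.01,0,0,0.1,0,-1],[-0.015,0.01,0,0,0.1,0.05,-1],[-0.015,0.01,0,0,0.1,0.1,-1],[-0.015,0.01,0,0,0.1,0.12,-1],[-0.015,0.01,0,0,0,0.12,-1],[-0.015,0.01,0,0,0,0.12,-1]]
  ]
}}

```text
clock: 11.5
eef_pos: [509.3, 73.1, 289.1]
tcp_rot: [-3.067, -0.046, 0.505]
contact_force: [0.6, 0.6, -3.8]
opening: 0.213
grasp_force: 108.4
```

Call:
{"fn": "send_rows", "kwargs": {
  "moves": [
    [[-0.005,0.005,0,0,0,0.12,-1],[-0.005,0.005,0,0,0,0.12,-1],[-0.005,0.005,0,0,0,0.12,-1],[-0.005,0.005,0,0,0,0.12,-1],[0,0.005,0,0,0,0.12,-1],[0,0.005,0,0,0,0.12,-1],[0,0,0,0,0,0.12,-1],[0,0,0,0,0,0.12,-1],[0,0,0,0,0,0.12,-1],[0,0,0,0,0,0.1,-1]]
  ]
}}

```text
clock: 12.5
eef_pos: [489.5, 102.9, 289.4]
tcp_rot: [-3.062, -0.041, 1.685]
contact_force: [0.2, -0.1, -4.2]
opening: 0.222
grasp_force: 108.4
```

Run:
```python
from rig import *
s=sense();print(s["eef_pos"],s["tcp_rot"],s["qpos"],s["clock"])
```

```text
[489.49618293 102.9038434  289.40459731] [-3.06184075 -0.04110483  1.68503734] [0.17445598 0.15840861 1.8004522  0.04799553 1.26028239 0.04213412] 12.5
```

```bash
cat >> h.py <<'E'
def tgt(psi,phi):
    return Ro.from_rotvec(phi*np.array([np.sin(psi),-np.cos(psi),0]))*Ro.from_euler("xyz",[np.pi,0,psi])
def delta(s,p,R):
    r=(R*Ro.from_euler("xyz",s["tcp_rot"]).inv()).as_rotvec();return (np.array(p)-s["eef_pos"]).round(1),r.round(4)
E
python3 - <<'E'
from h import *;from rig import *
s=sense();print(delta(s,[482,102,282],tgt(1.8,.925)))
E
```

```text
(array([-7.5, -0.9, -7.4]), array([0.883 , 0.0791, 0.0691]))
```

Call:
{"fn": "send_rows", "kwargs": {
  "moves": [
    [[-0.0008,0,-0.0006,0.0883,0.0079,0.0069,-1],[-0.0008,0,-0.0006,0.0883,0.0079,0.0069,-1],[-0.0008,0,-0.0006,0.0883,0.0079,0.0069,-1],[-0.0008,0,-0.0006,0.0883,0.0079,0.0069,-1],[-0.0008,0,-0.0006,0.0883,0.0079,0.0069,-1],[-0.0008,0,-0.0006,0.0883,0.0079,0.0069,-1],[-0.0008,0,-0.0006,0.0883,0.0079,0.0069,-1],[-0.0008,0,-0.0006,0.0883,0.0079,0.0069,-1],[-0.0008,0,-0.0006,0.0883,0.0079,0.0069,-1],[0,0,0,0.0883,0.0079,0.0069,-1]]
  ]
}}

```text
clock: 13.5
eef_pos: [480.5, 102.8, 282.4]
tcp_rot: [-3.13, -0.928, 1.792]
contact_force: [0.7, -0.3, -4.7]
opening: 0.222
grasp_force: 108.5
```

Run:
```python
from h import *;from rig import *
import scipy.ndimage as nd
f=grab_frame("scene");s=sense();f["s"]=s;pickle.dump(f,open("s5.pkl","wb"))
print(s["qpos"],delta(s,[482,102,282],tgt(1.8,.925)),delta(s,[496.5,34.5,169],tgt(1.8,.925)))
t=grab_frame("top");i=t["img"]
```

```text
[-0.27628717  0.37315508  1.85546372  0.77747084  1.51976947 -0.7979841 ] (array([ 1.9, -0.6,  1.1]), array([-0.007 , -0.0107, -0.0012])) (array([  16.4,  -68.1, -111.9]), array([-0.007 , -0.0107, -0.0012]))
```

Run:
```python
from h import *
f=pickle.load(open("s5.pkl","rb"));s=f["s"];R=Ro.from_euler("xyz",s["tcp_rot"]).as_matrix()
tz=R[:,2];tx=R[:,0];a=np.cos(.07)*tx-np.sin(.07)*tz
O=s["eef_pos"]+3.2*tz
pr=lambda P:cv2.projectPoints(np.array([P]),f["rvec"],f["tvec"],f["mtx"],None)[0].ravel()
for g in(-140,-70,5,66):print(g,(O+(g-38)*a).round(0),pr(O+(g-38)*a).round(1))
hsv=cv2.cvtColor(f["img"],cv2.COLOR_RGB2HSV);u,v=pr(O-33*a).astype(int)
m=cv2.inRange(hsv,(18,140,90),(32,255,255))
n,l,st,c=cv2.connectedComponentsWithStats(m)
for k in range(1,n):
    if st[k,4]>4 and np.hypot(*(c[k]-[u,v]))<90:print(c[k],st[k])
# taper: low-sat bright pixels lateral profile at several rows
for g in(-130,-100,-60,-30):
    q=pr(O+(g-38)*a).astype(int);print(g,q,hsv[q[1],q[0]-9:q[0]+10,1].tolist())
```

```text
-140 [500.  12. 129.] [308.5 203.1]
-70 [492.  48. 188.] [297.7 189.8]
5 [483.  88. 251.] [284.8 173.9]
66 [476. 120. 303.] [273.1 159.5]
[272.82142857 158.96428571] [270 156   7   6  28]
[284.625 174.75 ] [278 169  12  10  40]
[269.36111111 213.66666667] [264 210  11   7  36]
[220.69565217 223.2173913 ] [215 219  12   8  46]
[261.74468085 230.17021277] [256 226  12   8  47]
[236.62745098 235.17647059] [231 231  12   8  51]
-130 [307 201] [36, 66, 140, 158, 138, 100, 40, 22, 32, 28, 60, 117, 151, 142, 161, 154, 156, 152, 156]
-100 [302 195] [0, 1, 2, 3, 5, 10, 23, 34, 32, 37, 26, 41, 108, 155, 153, 154, 145, 151, 149]
-60 [296 187] [31, 27, 25, 29, 24, 25, 30, 30, 22, 29, 27, 20, 15, 11, 2, 3, 3, 5, 3]
-30 [290 181] [22, 25, 26, 25, 24, 29, 25, 16, 33, 28, 25, 23, 24, 23, 23, 21, 18, 19, 20]
```

Call:
{"fn": "send_rows", "kwargs": {
  "moves": [
    [[0.002,-0.0075,-0.0125,-0.001,-0.001,0,-1],[0.002,-0.0075,-0.0125,-0.001,-0.001,0,-1],[0.002,-0.0075,-0.0125,-0.001,-0.001,0,-1],[0.002,-0.0075,-0.0125,-0.001,-0.001,0,-1],[0.002,-0.0075,-0.0125,-0.001,-0.001,0,-1],[0.002,-0.0075,-0.0125,-0.001,-0.001,0,-1],[0.002,-0.0075,-0.0125,-0.001,-0.001,0,-1],[0.001,-0.0075,-0.0125,0,-0.001,0,-1],[0.001,-0.005,-0.008,0,-0.001,0,-1],[0,-0.003,-0.0039,0,-0.001,0,-1]]
  ]
}}

```text
clock: 14.6
eef_pos: [497.0, 36.7, 170.7]
tcp_rot: [3.13, -0.924, 1.81]
contact_force: [-0.2, -0.1, -4.0]
opening: 0.218
grasp_force: 108.5
```

Run:
```python
from h import *;from rig import *
f=grab_frame("top");s=sense()
print(s["qpos"],s["contact_force"],delta(s,[496.5,34.5,169],tgt(1.8,.925)))
# pot rim circle near (323,173)
a=cv2.cvtColor(f["img"],cv2.COLOR_RGB2HSV);m=cv2.inRange(a,(0,110,60),(12,255,255))[130:215,285:360]
k=cv2.findNonZero(m);print(cv2.boundingRect(k),cv2.minEnclosingCircle(k))
m=cv2.inRange(cv2.cvtColor(load("top")["img"],cv2.COLOR_RGB2HSV),(0,110,60),(12,255,255))[130:215,285:360]
k=cv2.findNonZero(m);print(cv2.boundingRect(k),cv2.minEnclosingCircle(k))
```

```text
[-0.37509582  0.57048086  1.83398361  0.72820917  1.42717689 -0.98424054] [-0.89343723 -0.44370557 -4.79416553] (array([-0.4, -2. , -1.6]), array([-0.0007,  0.0067, -0.0009]))
(22, 24, 35, 37) ((37.5, 42.0), 21.360109329223633)
(18, 17, 57, 47) ((47.896087646484375, 35.5831298828125), 32.04298782348633)
```

Call:
{"fn": "send_rows", "kwargs": {
  "moves": [
    [[0,-0.001,-0.002,0,0,0,-1],[0,-0.001,-0.002,0,0,0,-1],[0,0,-0.002,0,0,0,-1],[0,0,-0.001,0,0,0,-1],[0,0,0,0,0,0,-1]]
  ]
}}

```text
clock: 15.15
eef_pos: [497.3, 35.1, 164.9]
tcp_rot: [3.128, -0.923, 1.812]
contact_force: [-0.1, -2.8, -1.4]
opening: 0.22
grasp_force: 108.8
```

Call:
{"fn": "send_rows", "kwargs": {
  "moves": [
    [[0,0,0,0,0,0,-0.4],[0,0,0,0,0,0,-0.3],[0,0,0,0,0,0,-0.1],[0,0,0,0,0,0,0.1],[0,0,0,0,0,0,0.1],[0.002,-0.008,0.006,0,0,0,0.1],[0.004,-0.016,0.012,0,0,0,0.1],[0.005,-0.023,0.018,0,0,0,0.1],[0.005,-0.023,0.018,0,0,0,0.1],[0,0,0.03,0,0,0,0.1]]
  ]
}}

```text
clock: 16.15
eef_pos: [513.5, -37.5, 248.8]
tcp_rot: [3.131, -0.923, 1.808]
contact_force: [0.8, -0.6, -0.3]
opening: 0.547
grasp_force: 0.0
```

Call:
{"fn": "send_rows", "kwargs": {
  "moves": [
    [[0,0,0.04,0,0,0,0.1],[0,0,0.04,-0.1,-0.02,0,0.1],[0,0,0.02,-0.13,-0.03,0,0.1],[0,0.01,0,-0.13,-0.03,0,0.1],[0,0.01,0,-0.13,-0.03,0,0.1],[0,0.01,0,-0.13,-0.03,0,0.1],[0,0.01,0,-0.13,-0.03,0,0.1],[0,0.01,0,-0.13,-0.03,0,0.1],[0,0.01,0,0,0,0,0.1],[0,0,0,0,0,0,0.1]]
  ]
}}

```text
clock: 17.15
eef_pos: [512.7, 26.7, 349.2]
tcp_rot: [-3.141, -0.024, 1.806]
contact_force: [0.3, -0.2, 0.5]
opening: 0.551
grasp_force: 0.0
```

Run:
```python
from h import *;from rig import *
o=[]
s=sense();print(s["qpos"],s["eef_pos"],s["tcp_rot"])
for n in("scene","top","wrist"):
    f=grab_frame(n);f["s"]=s;pickle.dump(f,open(n+"6.pkl","wb"));o.append(f["img"])
k=lambda i,x,y,w,h,z:cv2.resize(i[y:y+h,x:x+w],None,fx=z,fy=z)
a=np.vstack([k(o[0],240,140,100,100,2.9),k(o[1],275,120,100,100,2.9)])
b=cv2.resize(o[2],(480,300));c=np.zeros((580,480,3),np.uint8);c[:300]=b
cv2.imwrite("pics/v6.png",np.hstack([a,c])[:,:,::-1])
```

```text
[ 0.03425526  0.09302246  1.74040947  0.02433015  1.3131676  -0.20743543] [512.71024164  26.73731901 349.21048971] [-3.14146035 -0.02403836  1.80622721]
```

View pics/v6.png

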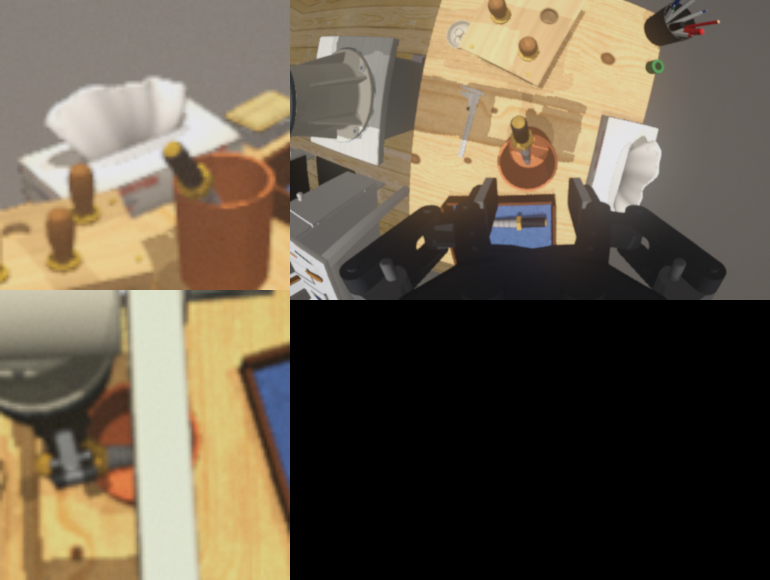

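```bash
cat >> h.py <<'E'
def ray(f,u,v):
    a=(wbp(f,u,v,0) if "T_tool_cam" in f else bp(f,u,v,0));b=(wbp(f,u,v,300) if "T_tool_cam" in f else bp(f,u,v,300));d=b-a;return a,d/np.linalg.norm(d)
def tri(L):
    A=sum(np.eye(3)-np.outer(d,d) for _,d in L);b=sum((np.eye(3)-np.outer(d,d))@p for p,d in L);X=np.linalg.solve(A,b)
    return X,[np.linalg.norm((np.eye(3)-np.outer(d,d))@(X-p)) for p,d in L]
def brass(f,x,y,w,h,mn=5):
    m=cv2.inRange(cv2.cvtColor(f["img"],cv2.COLOR_RGB2HSV),(18,140,70),(32,255,255))[y:y+h,x:x+w];m=np.ascontiguousarray(m)
    n,l,st,c=cv2.connectedComponentsWithStats(m);return [((c[k]+[x,y]).round(1).tolist(),st[k].tolist()) for k in range(1,n) if st[k,4]>=mn]
E
python3 - <<'E'
from h import *
S,T,W=[pickle.load(open(n+"6.pkl","rb")) for n in("scene","top","wrist")]
print(brass(S,290,180,35,35));print(brass(T,275,160,60,40));print(brass(W,280,140,60,70))
E
```

```text
[([299.0, 191.2], [7, 9, 5, 5, 20]), ([308.2, 202.9], [11, 16, 12, 12, 51])]
[([307.8, 176.5], [28, 11, 9, 13, 46]), ([289.4, 179.2], [12, 15, 6, 9, 39]), ([296.2, 195.5], [20, 30, 4, 10, 24])]
[([304.2, 163.2], [16, 16, 17, 16, 211]), ([310.1, 189.2], [15, 33, 29, 27, 296])]
```

Run:
```python
from h import *
S,T,W=[pickle.load(open(n+"6.pkl","rb")) for n in("scene","top","wrist")]
np.set_printoptions(precision=1,suppress=True)
C,e=tri([ray(S,299,191.2),ray(T,289.4,179.2),ray(W,304.2,163.2)]);print("cap",C,e)
D,e2=tri([ray(S,307.2,202.2),ray(T,307.5,177.3),ray(W,309.5,190)]);print("collar",D,e2)
v=C-D;L=np.linalg.norm(v);v/=L;print(L,"elev",np.arcsin(v[2]),"psi",np.arctan2(v[1],v[0]))
```

```text
cap [488.9  48.3 185.3] [np.float64(1.5544743035481374), np.float64(1.7305097193665657), np.float64(0.7619842968112452)]
collar [500.2  13.3 132.2] [np.float64(2.0579727769009493), np.float64(1.5763583558539878), np.float64(1.022493754001534)]
64.58533900950111 elev 0.9652313311675584 psi 1.8850641879772567
```

Run:
```python
from h import *;from rig import *
s=sense();print(delta(s,[486.4,60.5,249],tgt(1.85,-.3)))
```

```text
(array([-26.7,  36.3, -99.4]), array([-0.3124, -0.0829,  0.0475]))
```

Call:
{"fn": "send_rows", "kwargs": {
  "moves": [
    [[-0.0053,0.0073,-0.01,-0.0625,-0.0166,0.0095,0.1],[-0.0053,0.0073,-0.015,-0.0625,-0.0166,0.0095,0.1],[-0.0053,0.0073,-0.025,-0.0625,-0.0166,0.0095,0.1],[-0.0053,0.0073,-0.025,-0.0625,-0.0166,0.0095,0.1],[-0.0053,0.0073,-0.024,-0.0625,-0.0166,0.0095,0.1],[0,0,0,0,0,0,0.1],[0,0,0,0,0,0,0.1]]
  ]
}}

```text
clock: 18.0
eef_pos: [486.6, 61.0, 249.5]
tcp_rot: [-3.14, 0.3, 1.851]
contact_force: [-0.6, -0.8, 0.2]
opening: 0.549
grasp_force: 0.0
```

Run:
```python
from h import *;from rig import *
s=sense();W=grab_frame("wrist");W["s"]=s;print(s["qpos"],delta(s,[493.7,34.9,163.1],tgt(1.85,-.3)));print(brass(W,220,80,200,250,20))
S=pickle.load(open("scene6.pkl","rb"))
b=[x for x in brass(W,220,80,200,250,20)]
# midline between fingers is tool plane y=0: lateral offset of grip in tool frame for each blob at assumed world pts
T=Ro.from_euler("xyz",s["tcp_rot"]).inv()
for P in((488.9,48.3,185.3),(500.2,13.3,132.2)):print("tool",T.apply(np.array(P)-s["eef_pos"]))
M=W["T_tool_cam"];
for P in((488.9,48.3,185.3),(500.2,13.3,132.2)):
    p=T.apply(np.array(P)-s["eef_pos"]);c=M[:3,:3].T@(p-M[:3,3]);r=np.hypot(c[0],c[1]);th=np.arctan2(r,c[2]);print("pred px",W["mtx"][0,0]*th*c[:2]/r+W["mtx"][:2,2])
cv2.imwrite("pics/v7.png",W["img"][:,:,::-1])
```

```text
[ 0.31922192  0.14950345  1.93832413 -0.33965435  1.09176637  0.20245835] (array([  7.1, -26.1, -86.4]), array([ 0.0008, -0.0012, -0.0008]))
[([343.9, 105.3], [120, 22, 9, 8, 54]), ([325.6, 200.2], [82, 107, 42, 36, 376]), ([321.0, 211.3], [89, 119, 25, 25, 496]), ([306.8, 279.4], [85, 194, 5, 13, 55])]
tool [ 6.72960389 -1.2284106  65.09172172]
tool [-1.26696388e+01  3.19639702e-02  1.26690267e+02]
pred px [322.2349726  210.92306029]
pred px [323.97684375 211.31442839]
```

Call:
{"fn": "send_rows", "kwargs": {
  "moves": [
    [[0.0014,-0.0052,-0.0173,0,0,0,0.1],[0.0014,-0.0052,-0.0173,0,0,0,0.1],[0.0014,-0.0052,-0.0173,0,0,0,0.1],[0.0014,-0.0052,-0.0173,0,0,0,0.1],[0.0014,-0.0052,-0.0172,0,0,0,0.1],[0,0,0,0,0,0,-0.3],[0,0,0,0,0,0,-1],[0,0,0,0,0,0,-1],[0,0,0,0,0,0,-1],[0,0,0,0,0,0,-1]]
  ]
}}

```text
clock: 19.05
eef_pos: [494.1, 35.5, 164.2]
tcp_rot: [3.139, 0.303, 1.851]
contact_force: [1.3, -5.1, 0.3]
opening: 0.236
grasp_force: 107.6
```

Call:
{"fn": "send_rows", "kwargs": {
  "moves": [
    [[-0.001,0.0035,0.0055,0,0,0,-1],[-0.002,0.007,0.011,0,0,0,-1],[-0.0025,0.009,0.0135,0,0,0,-1],[-0.0025,0.009,0.0135,0,0,0,-1],[-0.0025,0.009,0.0135,0,0,0,-1],[-0.0025,0.009,0.0135,0,0,0,-1],[-0.0025,0.009,0.0135,0,0,0,-1],[-0.0025,0.009,0.0135,0,0,0,-1],[-0.0025,0.009,0.0135,0,0,0,-1],[0,0,0.02,0,0,0,-1]]
  ]
}}

```text
clock: 20.05
eef_pos: [471.8, 110.4, 294.0]
tcp_rot: [-3.141, 0.3, 1.853]
contact_force: [0.5, -1.3, -4.1]
opening: 0.229
grasp_force: 107.6
```

Call:
{"fn": "send_rows", "kwargs": {
  "moves": [
    [[0,0,0.03,0,0,0,-1],[0,0,0.03,0.096,0.0276,0,-1],[0,0,0.03,0.096,0.0276,0,-1],[0,0,0.01,0.096,0.0276,0,-1],[0,0,0,0.096,0.0276,0,-1],[0,0,0,0.096,0.0276,0,-1],[0,0,0,0.096,0.0276,0,-1],[0,0,0,0,0,0,-1]]
  ]
}}

```text
clock: 20.85
eef_pos: [472.9, 108.1, 393.6]
tcp_rot: [-3.141, -0.3, 1.849]
contact_force: [-0.4, -1.0, -4.9]
opening: 0.234
grasp_force: 107.8
```

Run:
```python
from h import *;from rig import *
s=sense();print(s["qpos"],s["eef_pos"],s["contact_force"])
S=grab_frame("scene");S["s"]=s;pickle.dump(S,open("s8.pkl","wb"));T=grab_frame("top");T["s"]=s;pickle.dump(T,open("t8.pkl","wb"))
R=Ro.from_euler("xyz",s["tcp_rot"]).as_matrix();print("tool",R)
pr=lambda f,P:cv2.projectPoints(np.array([P],float),f["rvec"],f["tvec"],f["mtx"],None)[0].ravel()
G=s["eef_pos"]-2*R[:,2]
for g in(-140,0,5,66):print(g,pr(S,G+[0,0,g-43]).round(1),pr(T,G+[0,0,g-43]).round(1))
u,v=pr(S,G).astype(int);print(brass(S,u-50,v-60,100,120));u,v=pr(T,G).astype(int);print(brass(T,u-25,v-25,50,50))
```

```text
[ 0.02843381  0.04786797  1.72532993  0.29216194  1.45010688 -0.29680395] [472.92100824 108.11561943 393.58672871] [-0.42558914 -1.0392627  -4.91358196]
tool [[-2.62049878e-01  9.61626767e-01 -8.12639110e-02]
 [ 9.18815557e-01  2.74360826e-01  2.83732461e-01]
 [ 2.95140363e-01 -3.14488957e-04 -9.55453854e-01]]
-140 [280.7 191.5] [261.  186.4]
0 [276.9 139. ] [248.8 178.8]
5 [276.8 136.9] [248.3 178.5]
66 [274.9 111. ] [241.4 174.3]
[([274.0, 111.1], [46, 49, 7, 3, 17]), ([274.7, 137.5], [44, 73, 15, 7, 61])]
[([237.6, 182.4], [17, 31, 4, 4, 11])]
```

Run:
```python
from h import *
S=pickle.load(open("s8.pkl","rb"));R=cv2.Rodrigues(S["rvec"])[0];print("cam",-R.T@S["tvec"])
g=cv2.cvtColor(S["img"],cv2.COLOR_RGB2GRAY)
for v in range(106,200,4):print(v,g[v,262:296].tolist())
```

```text
cam [-280.96759058  486.58503354  721.20055638]
106 [111, 88, 88, 71, 53, 52, 53, 56, 49, 47, 45, 51, 44, 51, 44, 50, 42, 49, 50, 49, 50, 101, 103, 49, 51, 56, 55, 54, 53, 50, 45, 45, 46, 50]
110 [128, 128, 128, 130, 127, 103, 47, 48, 43, 86, 111, 113, 101, 84, 87, 71, 56, 52, 53, 51, 47, 53, 52, 52, 50, 55, 57, 47, 45, 46, 48, 44, 46, 45]
114 [128, 126, 126, 128, 127, 103, 111, 110, 61, 40, 44, 45, 49, 48, 54, 69, 85, 76, 58, 49, 49, 49, 47, 40, 38, 69, 85, 112, 128, 128, 127, 126, 130, 129]
118 [129, 129, 128, 128, 102, 95, 117, 91, 44, 46, 46, 46, 48, 44, 91, 126, 122, 82, 57, 50, 51, 48, 46, 45, 100, 129, 128, 129, 130, 128, 129, 130, 130, 128]
122 [130, 130, 129, 129, 108, 114, 109, 57, 47, 48, 45, 49, 45, 59, 110, 127, 110, 84, 56, 54, 47, 49, 49, 71, 110, 128, 127, 130, 128, 128, 128, 129, 130, 128]
126 [128, 131, 130, 127, 128, 117, 86, 43, 49, 47, 46, 47, 48, 96, 127, 122, 90, 55, 54, 53, 53, 51, 47, 103, 129, 129, 128, 129, 129, 130, 129, 130, 128, 128]
130 [130, 129, 129, 130, 127, 127, 129, 129, 112, 71, 49, 45, 51, 78, 101, 107, 101, 99, 99, 98, 98, 114, 131, 129, 130, 1
[... 2251 characters left out ...]
08]
186 [217, 223, 223, 219, 217, 213, 209, 206, 204, 203, 202, 202, 179, 126, 98, 100, 93, 88, 138, 162, 156, 152, 149, 147, 147, 150, 151, 151, 152, 154, 162, 170, 179, 186]
190 [231, 215, 191, 192, 205, 209, 208, 205, 200, 196, 193, 187, 175, 139, 109, 107, 102, 109, 138, 152, 140, 133, 147, 166, 179, 205, 219, 219, 219, 219, 220, 218, 220, 219]
194 [151, 152, 153, 153, 154, 143, 132, 147, 166, 172, 172, 173, 177, 190, 191, 184, 189, 212, 224, 223, 220, 216, 221, 221, 213, 221, 231, 232, 231, 231, 232, 231, 232, 232]
198 [229, 208, 156, 137, 142, 142, 138, 132, 121, 169, 217, 232, 232, 232, 231, 232, 231, 232, 232, 231, 232, 231, 231, 232, 231, 232, 232, 231, 231, 231, 225, 218, 210, 190]
```

Run:
```python
from h import *;from rig import *
s=sense();print(delta(s,[492,197,420],tgt(1.105,.262)))
```

```text
(array([19.1, 88.3, 26. ]), array([-0.0339,  0.0034, -0.7447]))
```

Call:
{"fn": "send_rows", "kwargs": {
  "moves": [
    [[0,0,0.013,-0.0034,0.0003,-0.0745,-1],[0,0,0.013,-0.0034,0.0003,-0.0745,-1],[0.0024,0.011,0,-0.0034,0.0003,-0.0745,-1],[0.0024,0.011,0,-0.0034,0.0003,-0.0745,-1],[0.0024,0.011,0,-0.0034,0.0003,-0.0745,-1],[0.0024,0.011,0,-0.0034,0.0003,-0.0745,-1],[0.0024,0.011,0,-0.0034,0.0003,-0.0745,-1],[0.0024,0.011,0,-0.0034,0.0003,-0.0745,-1],[0.0024,0.011,0,-0.0034,0.0003,-0.0745,-1],[0.0024,0.011,0,-0.0034,0.0003,-0.0745,-1]]
  ]
}}

```text
clock: 21.95
eef_pos: [491.5, 198.6, 420.6]
tcp_rot: [3.139, -0.263, 1.105]
contact_force: [-0.0, -0.3, -4.8]
opening: 0.234
grasp_force: 108.0
```

Call:
{"fn": "send_rows", "kwargs": {
  "moves": [
    [[0,0,0,0,0,0,-1],[0,0,0,0,0,0,-1]]
  ]
}}

```text
clock: 22.15
eef_pos: [491.5, 198.1, 420.4]
tcp_rot: [3.139, -0.263, 1.111]
contact_force: [-1.1, 0.3, -4.1]
opening: 0.233
grasp_force: 108.0
```

```bash
cat >> h.py <<'E'
def pr(f,P): return cv2.projectPoints(np.array([P],float),f["rvec"],f["tvec"],f["mtx"],None)[0].ravel()
def centre(g,v,u0,w=11):
    r=g[v,u0-w:u0+w+1].astype(float);bl,br=np.median(r[:4]),np.median(r[-4:]);fg=np.median(r[w-1:w+2])
    x=np.arange(u0-w,u0+w+1);L=np.clip((bl-r[:w])/(bl-fg),0,1).sum();Rr=np.clip((br-r[w+1:])/(br-fg),0,1).sum()
    return u0+(Rr-L)/2,L+Rr+1
E
cat > chk.py <<'E'
from h import *;from rig import *
import sys
off=float(sys.argv[1])
s=sense();S=grab_frame("scene");S["s"]=s;pickle.dump(S,open("s9.pkl","wb"))
print(s["qpos"].round(2),s["eef_pos"].round(1),s["tcp_rot"].round(3),s["contact_force"].round(1))
R=Ro.from_euler("xyz",s["tcp_rot"]).as_matrix();G=s["eef_pos"]-2*R[:,2];h=np.array([np.cos(1.105),np.sin(1.105),0]);A=G+off*h
g=cv2.cvtColor(S["img"],cv2.COLOR_RGB2GRAY)
print("axis xy",A[:2].round(1))
for x in(66,5,-5,-25,-45,-65,-85,-105,-125,-138):
    q=pr(S,A+[0,0,x-43]);c,w=centre(g,int(round(q[1])),int(round(q[0])));print(x,q.round(1),round(c-q[0],2),round(w,1))
u,v=pr(S,A).astype(int);print(brass(S,u-30,v-40,60,70))
E
python3 chk.py 3.5
```

```text
[ 0.26 -0.02  1.73  0.21  1.26  0.67] [491.5 198.1 420.4] [ 3.139 -0.263  1.111] [-1.1  0.3 -4.1]
axis xy [492.8 200.7]
66 [229.9 104.8] -0.27 4.5
5 [233.6 132.3] 0.99 15.7
-5 [234.1 136.6] 0.73 9.8
-25 [235.3 145. ] 0.3 9.3
-45 [236.4 153.2] 0.11 9.4
-65 [237.5 161.3] 0.07 7.3
-85 [238.5 169.1] 0.16 6.7
-105 [239.6 176.8] -0.4 6.0
-125 [240.6 184.2] -0.43 6.1
-138 [241.2 189. ] -0.66 5.2
[([233.5, 132.8], [25, 54, 16, 8, 70])]
```

Run:
```python
from h import *
for n,f,(u,v) in(("top",load("top"),(224,180)),("scene",load("scene"),(245,219)),("scene6",load("scene6"),(245,219))):
    g=cv2.cvtColor(f["img"],cv2.COLOR_RGB2GRAY)[v-9:v+10,u-12:u+13]
    g=cv2.resize(g,None,fx=4,fy=4,interpolation=cv2.INTER_CUBIC);th=(np.percentile(g,80)+g[30:46,40:60].min())/2
    m=(g<th).astype(np.uint8);k,l,st,c=cv2.connectedComponentsWithStats(m);i=l[38,50] or 1
    ct=cv2.findContours((l==i).astype(np.uint8),0,1)[0][0];e=cv2.fitEllipse(ct)
    p=((e[0][0]+.5)/4-.5+u-12,(e[0][1]+.5)/4-.5+v-9);print(n,p,np.array(e[1])/4,bp(f,*p,155),bp(f,st[i][0]/4+u-12+st[i][2]/8,st[i][1]/4+v-9+st[i][3]/8,155))
```

```text
top (223.87814331054688, 180.07332515716553) [10.17542553 10.77112865] [495.05168625 201.00081264 155.        ] [494.05193238 199.86988818 155.        ]
scene (245.0350866317749, 218.56304168701172) [ 3.49314642 10.70764637] [494.44706424 200.57034256 155.        ] [491.57343959 200.6305335  155.        ]
scene6 (245.11805248260498, 218.49671459197998) [ 3.45260072 10.49381638] [494.59419004 200.27918334 155.        ] [491.57343959 200.6305335  155.        ]
```

Call:
{"fn": "send_rows", "kwargs": {
  "moves": [
    [[0.0014,-0.0004,-0.01,-0.0134,0.0067,0,-1],[0,0,-0.018,0,0,0,-1],[0,0,-0.018,0,0,0,-1],[0,0,-0.018,0,0,0,-1],[0,0,-0.01,0,0,0,-1],[0,0,0,0,0,0,-1],[0,0,0,0,0,0,-1]]
  ]
}}

```text
clock: 22.9
eef_pos: [493.9, 196.7, 346.6]
tcp_rot: [3.14, -0.249, 1.106]
contact_force: [0.8, -0.1, -3.0]
opening: 0.235
grasp_force: 107.9
```

```bash
python3 chk.py 3.5
python3 - <<'E'
from h import *
S=load("s9");g=S["img"][110:240,190:300];cv2.imwrite("pics/v10.png",cv2.resize(g,None,fx=4.5,fy=4.5,interpolation=cv2.INTER_CUBIC)[:,:,::-1])
E
```

```text
[0.26 0.03 1.83 0.21 1.12 0.65] [493.9 196.7 346.6] [ 3.14  -0.249  1.106] [ 0.8 -0.1 -3. ]
axis xy [495.3 199.4]
66 [234.4 137.3] 0.55 5.1
5 [237.8 162.2] 0.69 12.8
-5 [238.3 166.1] -0.14 11.6
-25 [239.3 173.8] 0.69 8.3
-45 [240.4 181.3] 0.69 8.3
-65 [241.3 188.7] 0.74 8.9
-85 [242.3 195.9] 1.34 7.3
-105 [243.3 202.9] 1.85 8.2
-125 [244.2 209.7] 0.54 5.5
-138 [244.8 214.1] -0.77 8.5
[([238.0, 162.8], [26, 53, 15, 8, 63])]
```

View pics/v10.png

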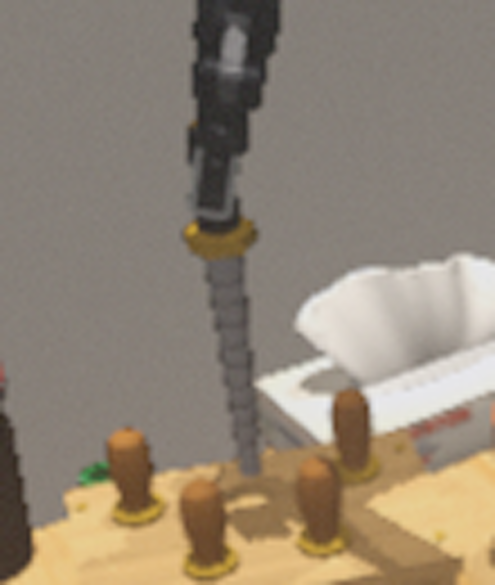

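Call:
{"fn": "send_rows", "kwargs": {
  "moves": [
    [[0.0002,0.0015,-0.005,0,0,0,-1],[0,0,-0.01,0,0,0,-1],[0,0,-0.012,0,0,0,-1],[0,0,-0.012,0,0,0,-1],[0,0,-0.012,0,0,0,-1],[0,0,-0.012,0,0,0,-1],[0,0,-0.007,0,0,0,-1],[0,0,0,0,0,0,-1]]
  ]
}}

```text
clock: 23.75
eef_pos: [493.2, 198.1, 274.9]
tcp_rot: [-3.141, -0.248, 1.106]
contact_force: [-0.2, -0.8, -3.6]
opening: 0.229
grasp_force: 107.9
```

```bash
python3 chk.py 2.5
```

```text
[0.27 0.1  1.92 0.22 0.96 0.62] [493.2 198.1 274.9] [-3.141 -0.248  1.106] [-0.2 -0.8 -3.6]
axis xy [494.1 199.9]
66 [238.4 166.7] 3.14 11.5
5 [241.4 189.6] 0.85 13.5
-5 [241.9 193.2] 0.22 13.0
-25 [242.9 200.3] 1.71 11.1
-45 [243.8 207.2] 0.67 9.2
-65 [244.7 214. ] -0.61 9.8
-85 [245.6 220.6] -2.95 12.3
-105 [246.5 227.1] 0.47 15.1
-125 [247.3 233.4] 0.77 14.3
-138 [247.9 237.4] 1.51 16.2
[([241.1, 190.6], [26, 51, 14, 8, 54])]h.py:26: RuntimeWarning: divide by zero encountered in divide
  x=np.arange(u0-w,u0+w+1);L=np.clip((bl-r[:w])/(bl-fg),0,1).sum();Rr=np.clip((br-r[w+1:])/(br-fg),0,1).sum()
```

Call:
{"fn": "send_rows", "kwargs": {
  "moves": [
    [[0,0,-0.008,0,0,0,-1],[0,0,-0.01,0,0,0,-1],[0,0,-0.01,0,0,0,-1],[0,0,-0.01,0,0,0,-1],[0,0,-0.006,0,0,0,-1],[0,0,0,0,0,0,-1]]
  ]
}}

```text
clock: 24.4
eef_pos: [493.2, 198.1, 231.0]
tcp_rot: [-3.141, -0.248, 1.106]
contact_force: [-0.3, -0.1, -4.3]
opening: 0.23
grasp_force: 107.9
```

Call:
{"fn": "send_rows", "kwargs": {
  "moves": [
    [[0,0,-0.004,0,0,0,-1],[0,0,-0.004,0,0,0,-1],[0,0,-0.004,0,0,0,-1],[0,0,-0.003,0,0,0,-1],[0,0,0,0,0,0,-1]]
  ]
}}

```text
clock: 24.9
eef_pos: [493.5, 198.2, 216.8]
tcp_rot: [3.141, -0.249, 1.106]
contact_force: [0.6, 0.3, -4.0]
opening: 0.23
grasp_force: 107.9
```

Call:
{"fn": "send_rows", "kwargs": {
  "moves": [
    [[0,0,-0.003,0,0,0,-1],[0,0,-0.003,0,0,0,-1],[0,0,-0.003,0,0,0,-1],[0,0,-0.003,0,0,0,-1],[0,0,0,0,0,0,-1]]
  ]
}}

```text
clock: 25.4
eef_pos: [493.5, 198.2, 204.8]
tcp_rot: [3.141, -0.249, 1.106]
contact_force: [-0.1, -0.1, -4.0]
opening: 0.234
grasp_force: 107.9
```

Run:
```python
from h import *;from rig import *
S=grab_frame("scene");s=sense();print(s["eef_pos"],s["contact_force"],s["wrist_torque"],brass(S,235,180,20,40));print(pr(S,[494,200,160]),pr(S,[494,200,155]),pr(S,[494,200,170]))
```

```text
[493.64819933 198.26396833 205.01907517] [-0.01176173  0.24537703 -3.44782273] [-0.29385018  0.1250348   0.00141785] [([244.9, 215.0], [3, 30, 14, 9, 64])]
[245.0994095  216.92243753] [245.32207513 218.57456016] [244.6503532  213.59055341]
```

Call:
{"fn": "send_rows", "kwargs": {
  "moves": [
    [[0,0,-0.002,0,0,0,-1],[0,0,-0.002,0,0,0,-1],[0,0,-0.002,0,0,0,-1],[0,0,-0.001,0,0,0,-1],[0,0,0,0,0,0,-1]]
  ]
}}

```text
clock: 25.95
eef_pos: [493.7, 198.2, 198.1]
tcp_rot: [3.141, -0.249, 1.106]
contact_force: [-0.1, 0.2, -4.1]
opening: 0.23
grasp_force: 107.9
```

Call:
{"fn": "send_rows", "kwargs": {
  "moves": [
    [[0,0,-0.001,0,0,0,-1],[0,0,-0.001,0,0,0,-1],[0,0,0,0,0,0,-1]]
  ]
}}

```text
clock: 26.25
eef_pos: [493.7, 198.3, 196.2]
tcp_rot: [3.14, -0.249, 1.106]
contact_force: [0.4, -0.3, -4.6]
opening: 0.234
grasp_force: 107.9
```

Call:
{"fn": "send_rows", "kwargs": {
  "moves": [
    [[0,0,-0.001,0,0,0,-1],[0,0,0,0,0,0,-1]]
  ]
}}

```text
clock: 26.45
eef_pos: [493.8, 198.3, 195.2]
tcp_rot: [3.14, -0.249, 1.106]
contact_force: [0.2, 0.0, -3.7]
opening: 0.233
grasp_force: 107.9
```

Call:
{"fn": "send_rows", "kwargs": {
  "moves": [
    [[0,0,-0.001,0,0,0,-1],[0,0,0,0,0,0,-1]]
  ]
}}

```text
clock: 26.65
eef_pos: [494.0, 198.4, 194.8]
tcp_rot: [3.14, -0.25, 1.106]
contact_force: [-2.1, -1.6, 2.4]
opening: 0.232
grasp_force: 109.2
```

Call:
{"fn": "send_rows", "kwargs": {
  "moves": [
    [[0,0,-0.001,0,0,0,-1],[0,0,0,0,0,0,-1]]
  ]
}}

```text
clock: 26.85
eef_pos: [494.1, 198.5, 194.7]
tcp_rot: [3.14, -0.25, 1.107]
contact_force: [-7.4, -3.0, 13.9]
opening: 0.231
grasp_force: 110.7
```

Call:
{"fn": "send_rows", "kwargs": {
  "moves": [
    [[0,0,0.0015,0,0,0,-1],[0,0,0,0,0,0,-0.52],[0,0,0,0,0,0,-0.4],[0,0,0,0,0,0,-0.25],[0,0,0,0,0,0,-0.15],[0,0,0,0,0,0,-0.15],[0,0,0,0,0,0,-0.15]]
  ]
}}

```text
clock: 27.55
eef_pos: [493.9, 198.3, 194.8]
tcp_rot: [3.14, -0.249, 1.106]
contact_force: [0.2, 0.1, -0.3]
opening: 0.425
grasp_force: 0.0
```

Call:
{"fn": "send_rows", "kwargs": {
  "moves": [
    [[-0.001,-0.002,0.01,0,0,0,-0.15],[-0.002,-0.004,0.02,0,0,0,-0.15],[-0.003,-0.006,0.03,0,0,0,-0.15],[-0.003,-0.006,0.03,0,0,0,-0.15],[-0.003,-0.006,0.03,0,0,0,-0.15],[-0.002,-0.004,0.02,0,0,0,-0.15],[0,0,0,0,0,0,-0.15],[0,0,0,0,0,0,-0.15]]
  ]
}}

```text
clock: 28.35
eef_pos: [479.8, 170.1, 335.3]
tcp_rot: [3.139, -0.25, 1.106]
contact_force: [-0.2, -0.9, -0.5]
opening: 0.422
grasp_force: 0.0
```

Run:
```python
from h import *;from rig import *
s=sense();S=grab_frame("scene");T=grab_frame("top");W=grab_frame("wrist");W["s"]=s;pickle.dump(W,open("w11.pkl","wb"))
print(s["eef_pos"],s["contact_force"],s["opening"])
print(brass(S,225,190,40,40));print("expect collar mid, cap",pr(S,[494.2,200.3,160]),pr(S,[494.2,200.3,221]))
print("top hollow",brass(T,355,120,110,120),brass(load("top"),355,120,110,120))
print("pot px",brass(T,0,0,1,1)); print(brass(W,150,50,350,300,30))
Tt=Ro.from_euler("xyz",s["tcp_rot"]).inv();M=W["T_tool_cam"]
for P in((494.2,200.3,221),(494.2,200.3,160)):
    c=M[:3,:3].T@(Tt.apply(np.array(P)-s["eef_pos"])-M[:3,3]);r=np.hypot(c[0],c[1]);th=np.arctan2(r,c[2]);print("pred wrist",W["mtx"][0,0]*th*c[:2]/r+W["mtx"][:2,2])
```

```text
[479.77206885 170.13425044 335.28931477] [-0.15772452 -0.90317181 -0.50009488] 0.4215654963519206
[([242.8, 196.6], [15, 5, 7, 4, 20]), ([245.5, 218.0], [13, 23, 15, 10, 75]), ([225.2, 222.0], [0, 30, 2, 5, 6]), ([257.6, 228.2], [32, 37, 2, 3, 5])]
expect collar mid, cap [244.95400094 216.92315224] [242.1294944  196.00382748]
top hollow [([383.5, 126.7], [28, 0, 3, 16, 25]), ([448.6, 133.5], [93, 0, 2, 32, 47]), ([422.4, 123.0], [66, 2, 4, 3, 5]), ([454.2, 124.3], [99, 2, 2, 5, 6]), ([443.1, 155.5], [86, 32, 4, 8, 15]), ([450.3, 163.8], [95, 37, 2, 13, 17]), ([359.2, 165.0], [4, 43, 2, 5, 5]), ([388.6, 167.3], [28, 45, 12, 6, 44]), ([359.8, 173.0], [4, 49, 3, 8, 12]), ([363.0, 174.6], [7, 53, 3, 4, 5]), ([457.5, 185.6], [101, 55, 3, 23, 28]), ([450.9, 179.6], [94, 56, 4, 10, 15]), ([360.0, 180.0], [5, 58, 1, 5, 5]), ([359.0, 201.0], [3, 79, 3, 6, 8]), ([457.8, 204.2], [102, 83, 2, 4, 5]), ([459.3, 219.9], [104, 95, 2, 11, 15]), ([454.1, 228.6], [98, 98, 3, 22, 40]), ([442.0, 223.0], [87, 101, 1, 5, 5]), ([379.4, 228.5], [23, 104, 3, 10, 11]), ([395.8, 237.0], [40, 115, 2, 5, 6]), ([388.8, 237.2], [32, 116, 4, 4, 6])] [([383.7, 122.9], [28, 0, 2, 8, 12]), ([448.6, 129.4], [93, 0, 2, 23, 38]), ([384.1, 131.9], [29, 9, 2, 6, 7]), ([443.1, 156.0], [88, 33, 2, 7, 7]), ([416.6, 157.5], [56, 35, 12, 6, 42]), ([450.2, 164.8], [95, 40, 2, 9, 12]), ([359.8, 167.8], [4, 45, 2, 7, 8]), ([387.9, 167.3], [28, 45, 11, 6, 42]), ([450.6, 177.0], [95, 53, 2, 10, 14]), ([458.0, 192.0], [103, 68, 1, 9, 9]), ([454.2, 229.3], [98, 98, 3, 22, 34]), ([459.0, 220.5], [104, 98, 1, 6, 6]), ([396.0, 237.0], [41, 115, 1, 5, 5])]
pot px []
[([277.6, 227.6], [118, 172, 17, 13, 78]), ([333.1, 244.5], [172, 189, 26, 18, 162])]
pred wrist [322.68444738 193.97908241]
pred wrist [322.62952602 194.26889635]
```

```bash
python3 -c "
from rig import *
print(sign_off())"
```

```text
the job is handed in; nothing more can be done
None
```

I stood the solid mandrel (about 4.2 N) in the free well with its collar on the stand's top and put the hollow one back in the tray; the job is handed in, no verdict came back, and I did not re-measure the pot after lifting the mandrel out.

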